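# Make up the parts kits for two repair jobs

### The job

Make up the spare-part kits for the two circuit boards waiting in their trays: the blue tray gets the good capacitor, the transformer and the heatsink, and the yellow tray gets the relay and the choke. Set each part down gently, upright on the tray floor in a compartment of its own (any of that tray's three), and do not drop it. Do not use the leaking capacitor with the brown crust: leave it, the multimeter and the solder reel where they are.

Things in the scene. Friction and masses are not known exactly. Their poses are not given: they have to be found in the camera images.
- capacitor_mid (a point): The good capacitor: black upright can, 35 mm diameter, 60 mm high in all, clean cream top with two aluminium screw terminals (the top 5 mm of the height, 22 mm across them along y). 85 g. Stands on the mat at the start, its z axis up; point: its centre, half-way up.
- transformer_mid (a point): Small board-mount transformer: grey laminated iron core with bright yellow taped winding on dark bobbin feet; 45 (x) x 38 (y) x 42 mm high. The core (22 mm along y) forms the ends and top 5 mm; the winding, 29 (x) x 38 (y) mm, lies 12 to 38 mm above its foot and is what the jaws meet when closing along y. 220 g. Stands on the mat at the start, its z axis up; point: its centre, half-way up.
- heatsink_mid (a point): Black finned aluminium heatsink, 42 (x) x 25 (y) x 40 mm high, fins upright, standing on 3 mm pins. 50 g. Stands on the mat at the start, its z axis up; point: its centre, half-way up.
- relay_mid (a point): Plug-in relay: clear box on a black base with an orange coil and a small green tag on top, 28 (x) x 21.5 (y) x 42.5 mm high, standing on its blade pins (lowest 7 mm, 24 x 17 mm). 35 g. Stands on the mat at the start, its z axis up; point: its centre, half-way up.
- choke_mid (a point): Choke: upright copper-wound ring, 42 mm diameter (in its x-z plane) and 18 mm thick along y, in a black base 40 (x) x 20 (y) mm; 44.6 mm high. Pinch it across its thickness. 70 g. Stands on the mat at the start, its z axis up; point: its centre, half-way up.
- blue_tray: Blue plastic job tray, fixed, 130 (its x) x 214 (its y) x 22 mm high, walls 4 mm, floor 3 mm thick. Origin: centre of its underside, z up. Its near half (-x side) is divided into three compartments in a row along y, each 70 (x) x 66 (y) mm inside, 19 mm deep, centred at x = -26, y = -70, 0 and +70 mm. The long bay on its +x side is taken up by the green circuit board under repair (up to 18 mm above the underside) and holds no parts.
- yellow_tray: Yellow plastic job tray, fixed, 130 (its x) x 214 (its y) x 22 mm high, walls 4 mm, floor 3 mm thick. Origin: centre of its underside, z up. Its near half (-x side) is divided into three compartments in a row along y, each 70 (x) x 66 (y) mm inside, 19 mm deep, centred at x = -26, y = -70, 0 and +70 mm. The long bay on its +x side is taken up by the light brown circuit board under repair (up to 18 mm above the underside) and holds no parts.
- leaky_mid (a point): The leaking capacitor, not to be used: same shape as the good one (35 mm diameter, 60 mm high) but with a dull brown sleeve and a rust-brown crust over its top and down one side. Loose, 75 g; stands among the stock. Point: its centre, half-way up.
- multimeter_mid (a point): Yellow handheld multimeter lying on its back, 170 (x) x 82 (y) x 44 mm high with its dial, loose, 350 g. Point: 17 mm above its underside, in the middle.
- solder_mid (a point): Reel of solder wire standing on its flange: dark flanges 60 mm diameter, silver wire between, 46 mm high, loose, 400 g. Point: its centre, half-way up.
Mind the look-alikes: they are no part of the job. What is shaped like the part that bears relay_mid but purple is not meant.

How it is judged:
At the end, for the whole second after the job is handed in: Capacitor, transformer, heatsink in separate blue-tray compartments, relay and choke in separate yellow ones: centre within 26 mm (x) and 24 mm (y) of the compartment's, height within 4 mm, tilt under 0.12 rad, released, at rest; leaking capacitor, multimeter, reel within 20 mm of their start (((x of capacitor_mid in the frame of blue_tray between -0.052 and 0 m and y of capacitor_mid in the frame of blue_tray between -0.094 and -0.046 m) or (x of capacitor_mid in the frame of blue_tray between -0.052 and 0 m and y of capacitor_mid in the frame of blue_tray between -0.024 and 0.024 m) or (x of capacitor_mid in the frame of blue_tray between -0.052 and 0 m and y of capacitor_mid in the frame of blue_tray between 0.046 and 0.094 m)) and z of capacitor_mid in the frame of blue_tray between 0.029 and 0.037 m and angle between each of capacitor_mid, transformer_mid, heatsink_mid, relay_mid, choke_mid's own z axis and vertical below 0.12 rad and linear speed of each of capacitor, transformer, heatsink, relay, choke below 0.02 m/s and angular speed of each of capacitor, transformer, heatsink, relay, choke below 0.2 rad/s and contact force between the fingers and capacitor below 0.05 N and ((x of transformer_mid in the frame of blue_tray between -0.052 and 0 m and y of transformer_mid in the frame of blue_tray between -0.094 and -0.046 m) or (x of transformer_mid in the frame of blue_tray between -0.052 and 0 m and y of transformer_mid in the frame of blue_tray between -0.024 and 0.024 m) or (x of transformer_mid in the frame of blue_tray between -0.052 and 0 m and y of transformer_mid in the frame of blue_tray between 0.046 and 0.094 m)) and z of transformer_mid in the frame of blue_tray between 0.02 and 0.028 m and contact force between the fingers and transformer below 0.05 N and ((x of heatsink_mid in the frame of blue_tray between -0.052 and 0 m and y of heatsink_mid in the frame of blue_tray between -0.094 and -0.046 m) or (x of heatsink_mid in the frame of blue_tray between -0.052 and 0 m and y of heatsink_mid in the frame of blue_tray between -0.024 and 0.024 m) or (x of heatsink_mid in the frame of blue_tray between -0.052 and 0 m and y of heatsink_mid in the frame of blue_tray between 0.046 and 0.094 m)) and z of heatsink_mid in the frame of blue_tray between 0.019 and 0.027 m and contact force between the fingers and heatsink below 0.05 N and not (((x of transformer_mid in the frame of blue_tray between -0.052 and 0 m and y of transformer_mid in the frame of blue_tray between -0.094 and -0.046 m) and (x of capacitor_mid in the frame of blue_tray between -0.052 and 0 m and y of capacitor_mid in the frame of blue_tray between -0.094 and -0.046 m)) or ((x of transformer_mid in the frame of blue_tray between -0.052 and 0 m and y of transformer_mid in the frame of blue_tray between -0.024 and 0.024 m) and (x of capacitor_mid in the frame of blue_tray between -0.052 and 0 m and y of capacitor_mid in the frame of blue_tray between -0.024 and 0.024 m)) or ((x of transformer_mid in the frame of blue_tray between -0.052 and 0 m and y of transformer_mid in the frame of blue_tray between 0.046 and 0.094 m) and (x of capacitor_mid in the frame of blue_tray between -0.052 and 0 m and y of capacitor_mid in the frame of blue_tray between 0.046 and 0.094 m))) and not (((x of heatsink_mid in the frame of blue_tray between -0.052 and 0 m and y of heatsink_mid in the frame of blue_tray between -0.094 and -0.046 m) and (x of capacitor_mid in the frame of blue_tray between -0.052 and 0 m and y of capacitor_mid in the frame of blue_tray between -0.094 and -0.046 m)) or ((x of heatsink_mid in the frame of blue_tray between -0.052 and 0 m and y of heatsink_mid in the frame of blue_tray between -0.024 and 0.024 m) and (x of capacitor_mid in the frame of blue_tray between -0.052 and 0 m and y of capacitor_mid in the frame of blue_tray between -0.024 and 0.024 m)) or ((x of heatsink_mid in the frame of blue_tray between -0.052 and 0 m and y of heatsink_mid in the frame of blue_tray between 0.046 and 0.094 m) and (x of capacitor_mid in the frame of blue_tray between -0.052 and 0 m and y of capacitor_mid in the frame of blue_tray between 0.046 and 0.094 m))) and not (((x of heatsink_mid in the frame of blue_tray between -0.052 and 0 m and y of heatsink_mid in the frame of blue_tray between -0.094 and -0.046 m) and (x of transformer_mid in the frame of blue_tray between -0.052 and 0 m and y of transformer_mid in the frame of blue_tray between -0.094 and -0.046 m)) or ((x of heatsink_mid in the frame of blue_tray between -0.052 and 0 m and y of heatsink_mid in the frame of blue_tray between -0.024 and 0.024 m) and (x of transformer_mid in the frame of blue_tray between -0.052 and 0 m and y of transformer_mid in the frame of blue_tray between -0.024 and 0.024 m)) or ((x of heatsink_mid in the frame of blue_tray between -0.052 and 0 m and y of heatsink_mid in the frame of blue_tray between 0.046 and 0.094 m) and (x of transformer_mid in the frame of blue_tray between -0.052 and 0 m and y of transformer_mid in the frame of blue_tray between 0.046 and 0.094 m))) and ((x of relay_mid in the frame of yellow_tray between -0.052 and 0 m and y of relay_mid in the frame of yellow_tray between -0.094 and -0.046 m) or (x of relay_mid in the frame of yellow_tray between -0.052 and 0 m and y of relay_mid in the frame of yellow_tray between -0.024 and 0.024 m) or (x of relay_mid in the frame of yellow_tray between -0.052 and 0 m and y of relay_mid in the frame of yellow_tray between 0.046 and 0.094 m)) and z of relay_mid in the frame of yellow_tray between 0.0203 and 0.0283 m and contact force between the fingers and relay below 0.05 N and ((x of choke_mid in the frame of yellow_tray between -0.052 and 0 m and y of choke_mid in the frame of yellow_tray between -0.094 and -0.046 m) or (x of choke_mid in the frame of yellow_tray between -0.052 and 0 m and y of choke_mid in the frame of yellow_tray between -0.024 and 0.024 m) or (x of choke_mid in the frame of yellow_tray between -0.052 and 0 m and y of choke_mid in the frame of yellow_tray between 0.046 and 0.094 m)) and z of choke_mid in the frame of yellow_tray between 0.0213 and 0.0293 m and contact force between the fingers and choke below 0.05 N and not (((x of choke_mid in the frame of yellow_tray between -0.052 and 0 m and y of choke_mid in the frame of yellow_tray between -0.094 and -0.046 m) and (x of relay_mid in the frame of yellow_tray between -0.052 and 0 m and y of relay_mid in the frame of yellow_tray between -0.094 and -0.046 m)) or ((x of choke_mid in the frame of yellow_tray between -0.052 and 0 m and y of choke_mid in the frame of yellow_tray between -0.024 and 0.024 m) and (x of relay_mid in the frame of yellow_tray between -0.052 and 0 m and y of relay_mid in the frame of yellow_tray between -0.024 and 0.024 m)) or ((x of choke_mid in the frame of yellow_tray between -0.052 and 0 m and y of choke_mid in the frame of yellow_tray between 0.046 and 0.094 m) and (x of relay_mid in the frame of yellow_tray between -0.052 and 0 m and y of relay_mid in the frame of yellow_tray between 0.046 and 0.094 m))) and distance of each of leaky_mid, multimeter_mid, solder_mid from where it was at the start of the episode below 0.02 m); the robot touches nothing.
It fails at once if a part is dropped or thrown instead of being set down (moves faster than 0.6 m/s while not held) ((linear speed of capacitor above 0.6 m/s and contact force between the fingers and capacitor below 0.05 N) or (linear speed of transformer above 0.6 m/s and contact force between the fingers and transformer below 0.05 N) or (linear speed of heatsink above 0.6 m/s and contact force between the fingers and heatsink below 0.05 N) or (linear speed of relay above 0.6 m/s and contact force between the fingers and relay below 0.05 N) or (linear speed of choke above 0.6 m/s and contact force between the fingers and choke below 0.05 N)).
It fails at once if the leaking capacitor is shifted by more than 20 mm or tipped (distance of leaky_mid from where it was at the start of the episode above 0.02 m or angle between leaky_mid's own z axis and vertical above 0.3 rad).
It fails at once if the multimeter is shifted by more than 20 mm or tipped (distance of multimeter_mid from where it was at the start of the episode above 0.02 m or angle between multimeter_mid's own z axis and vertical above 0.3 rad).
It fails at once if the solder reel is shifted by more than 20 mm or tipped (distance of solder_mid from where it was at the start of the episode above 0.02 m or angle between solder_mid's own z axis and vertical above 0.3 rad).
It also fails if it takes over 109 s, if anything falls off the work surface, if the arm or the gripper's body presses on something with over 40 N, if the wrist force passes 120 N, or if a joint passes its speed limit or range.

### The arm

A 7-joint arm with a two-finger parallel gripper is mounted at the origin on the work surface. World frame = base frame: x ahead of the robot, y to its left, z up, the work surface at z = 0. Lengths are in m, angles in rad, forces in N, time in s.
With the tool pointing down it reaches from about 0.425 to 0.875 m from the base axis. Payload 4.7 kg.
Tool frame: the origin (TCP) lies at the very end of the fingers, on their centre line; the grasp point (between the pads) lies 19 mm behind it; z points along the fingers, y is the line along which they close (so a half turn about z gives the same grasp; the last joint's range is limited). The gripper opens to 87 mm and grips with 3 to 60 N. Pads are 19 mm wide; open, the fingers measure 117 mm over their backs; the gripper's body (75 mm by 190 mm) begins 51 mm behind the grasp point.
Start: joints at [-1.146, 0.321, -0.07, 1.45, 0.023, 1.371, -0.057], TCP at [0.26, 0.596, 0.223] pointing down, gripper open.
Joint ranges: [-2.86, 2.86], [-0.3, 2.09], [-1.38, 1.24], [0.06, 2.45], [-1.56, 4.7], [0.09, 2.05], [-2.69, 2.69]. Speed limits (rad/s): [2.57, 2.57, 3.14, 3.14, 3.14, 3.14, 3.14].

### API

Orientations are given as a rotation vector (axis times angle).
In Python, from bench import ctrl, imaging, ticket gives the robot as it stands.
- The arm moves only by the tool jog_arm, never from a script. Its argument "rows" is text: rows parted by semicolons, each of 7 numbers parted by spaces: the shift along the tool's x, y, z in cm, then the turn, a rotation vector about the tool's x, y, z in rad, then the closure, from -1 (fully open) to 1 (shut), so that 0 is half open. A call has 1 to 5 rows; each row shifts and turns the commanded pose from where the row before left it, along the tool's axes as they then stand; what a row does not reach is not made up. A row lasts 1/8 s, in which the tool goes at most 62.5 mm and 10.7 degrees, less where a joint would pass 70% of its speed; a pose out of reach is approached as far as the arm can. A call with a gripper value outside its range is refused whole. The fingers move at their own pace and stop on an object; "force" is the grip in N (left out, the last holds). Time passes only in rows, so rows that do not move let the fingers close. It gives the time, the measured TCP pose, the force, the opening and the grip force at its end, in the units of the state.
- ctrl.get_state(): the state, without advancing time (a new reading comes with each control period).
- imaging.get_image(name): name is "scene" or "side" or "wrist"; returns a dict with "img" (420x560x3 uint8, blue, green, red), "vertical_fov" (degrees; the focal length in pixels is half the picture's height over the tangent of half this angle, whatever the lens; pixels are square), "cx", "cy" (the principal point, pixels), "origin" and "orientation" of the camera in the world. Camera axes: x right, y down, z forward; pixel columns grow to the right and rows downward; lengths in m; the calibration is good to about 2 mm. A picture is of the moment at which its call begins. There is no depth.
- ticket.close_job(): hands the job in; it is judged then, once.
The state is a dict: "time": time; "joint_positions": joint angles; "qd": joint speeds; "joint_torque": joint torques, N m; "position": TCP position; "tool_rot": TCP orientation; "ft_force": force on the tool from outside, world axes, zero at the start; "torque": the same for the moment, N m; "grip_width": opening from 0.0 (shut) to 1.0 (fully open); "grip_force": force on a finger pad.
Only numpy, scipy, OpenCV 4.12 (cv2) and the standard library are available. Lean on these libraries where they do the work, as an engineer would, in place of code of your own. Each camera call takes 0.05 s, during which the arm holds its last target. There are 200 camera calls.

## Working session

There is one attempt and no reset: what is moved stays moved. The work goes in short steps, Python scripts to look and compute and a tool call to move; the robot and the scene stay as the last step left them, time stands still between calls to the robot, and variables do not carry over. Pictures are saved under pics/ and viewed, at most 14 in all, crops included, and the job is handed in when it is done.

Besides the shell and the picture viewer there is one more tool, called after "Call:" in YAML: its name, and indented under it one key for each argument. jog_arm: Moves the arm, as the interface text tells. Its arguments: {"type":"object","properties":{"rows":{"type":"string"},"force":{"type":"number"}},"required":["rows"]}

```bash
mkdir -p pics; ls; cat > h.py <<'E'
import numpy as np, cv2
from scipy.spatial.transform import Rotation as R
from bench import ctrl, imaging, ticket
def cam(n, save=None):
    d=imaging.get_image(n)
    if save: cv2.imwrite('pics/'+save,d['img'])
    return d
def rot(o):
    o=np.array(o,float)
    if o.shape==(3,3): return o
    return (R.from_rotvec(o) if o.size==3 else R.from_quat(o)).as_matrix()
def px2w(d,u,v,z):
    f=d['img'].shape[0]/2/np.tan(np.radians(d['vertical_fov'])/2)
    r=rot(d['orientation'])@np.array([(u-d['cx'])/f,(v-d['cy'])/f,1]); o=np.array(d['origin'])
    return o+r*(z-o[2])/r[2]
def w2px(d,p):
    f=d['img'].shape[0]/2/np.tan(np.radians(d['vertical_fov'])/2)
    c=rot(d['orientation']).T@(np.array(p)-np.array(d['origin']))
    return c[:2]/c[2]*f+[d['cx'],d['cy']]
E
python3 - <<'E'
from h import *
for n in ['scene','side','wrist']:
    d=cam(n,n+'0.png'); print(n,{k:v for k,v in d.items() if k!='img'})
print(ctrl.get_state())
E
```

```text
pics
scene {'vertical_fov': 51.74175444878347, 'cx': 280.2703414322345, 'cy': 206.53210821619444, 'origin': array([ 0.92290543, -0.51357584,  1.08655831]), 'orientation': array([-2.46232992, -0.79957669,  0.22820387])}
side {'vertical_fov': 55.87831990546796, 'cx': 276.594877125562, 'cy': 214.46884293700649, 'origin': array([ 0.36206269, -0.74841986,  0.56500213]), 'orientation': array([-2.14056813,  0.2882768 , -0.12219753])}
wrist {'vertical_fov': 60.828225739013625, 'cx': 284.5634276375058, 'cy': 207.91574332205428, 'origin': array([0.1813922 , 0.62910782, 0.38295146]), 'orientation': array([2.40022909, 1.57389452, 0.24417173])}
{'time': 0.15, 'joint_positions': array([-1.14591397,  0.32161845, -0.07008737,  1.45140015,  0.02262062,
        1.37079658, -0.05688736]), 'qd': array([-0.00180087, -0.0018695 ,  0.00044658, -0.00330343, -0.00220064,
       -0.0007539 ,  0.00160975]), 'joint_torque': array([-1.11789316e-04, -4.91801119e+01, -4.04784065e-01, -3.12877893e+01,
       -6.40943390e-02,  4.03912039e-02,  1.13363651e-04]), 'position': array([0.25944294, 0.59552056, 0.22173235]), 'tool_rot': array([-6.40622493e-01, -3.07538956e+00,  2.23648592e-03]), 'ft_force': array([ 0.46701806, -0.25684261, -0.28298866]), 'torque': array([ 0.06672661, -0.04531347, -0.03786657]), 'grip_force': 0.0, 'grip_width': 1.0055227990671682}
```

View pics/scene0.png

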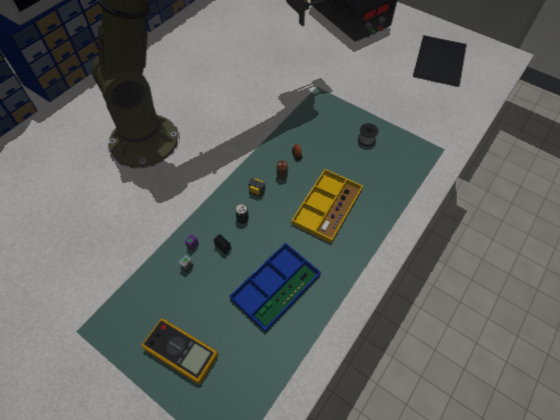

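View pics/side0.png

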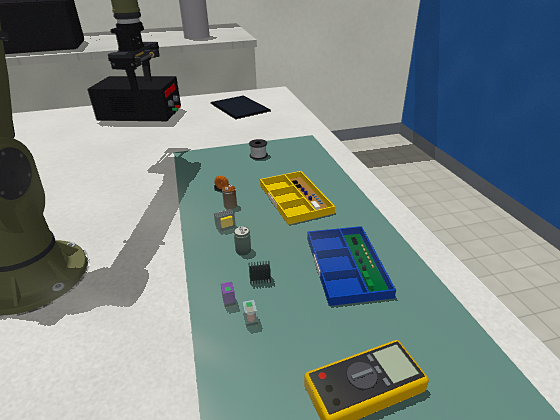

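View pics/wrist0.png

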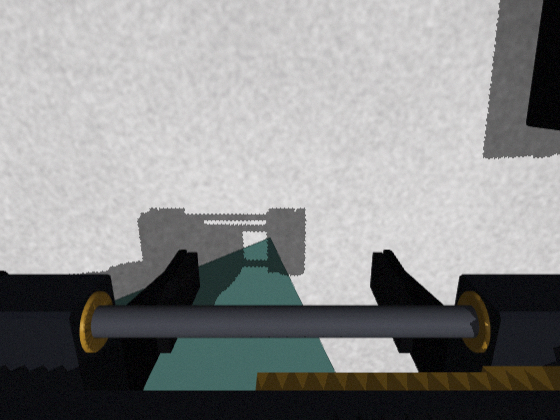

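```bash
python3 - <<'E'
from h import *
s=cam('scene'); d=cam('side')
im=cv2.resize(s['img'][130:340,165:375],None,fx=2.85,fy=2.85,interpolation=cv2.INTER_CUBIC); cv2.imwrite('pics/sc.png',im)
im=cv2.resize(d['img'][160:340,200:410],None,fx=3.3,fy=3.3,interpolation=cv2.INTER_CUBIC); cv2.imwrite('pics/sd.png',im)
S=dict(choke=(297,151),leaky=(282,169),tr=(257,187),cap=(241,213),hs=(222,244),purp=(191,242),relay=(186,263))
D=dict(choke=(221,184),leaky=(230,196),tr=(225,220),cap=(242,239),hs=(260,272),purp=(228,294),relay=(250,312))
for k in S: print(k,px2w(s,*S[k],.025).round(3),px2w(d,*D[k],.025).round(3))
for q in [(287,245),(320,270),(266,328),(231,296),(328,170),(362,188),(333,241),(293,208)]: print(q,px2w(s,*q,.022).round(3))
E
```

```text
choke [0.448 0.241 0.025] [0.444 0.235 0.025]
leaky [0.452 0.154 0.025] [0.458 0.162 0.025]
tr [0.431 0.055 0.025] [0.429 0.053 0.025]
cap [ 0.449 -0.045  0.025] [ 0.455 -0.034  0.025]
hs [ 0.47  -0.154  0.025] [ 0.47  -0.153  0.025]
purp [ 0.397 -0.199  0.025] [ 0.397 -0.197  0.025]
relay [ 0.429 -0.255  0.025] [ 0.429 -0.252  0.025]
(287, 245) [ 0.616 -0.05   0.022]
(320, 270) [ 0.731 -0.059  0.022]
(266, 328) [ 0.708 -0.268  0.022]
(231, 296) [ 0.585 -0.255  0.022]
(328, 170) [0.567 0.237 0.022]
(362, 188) [0.687 0.24  0.022]
(333, 241) [0.712 0.036 0.022]
(293, 208) [0.56  0.059 0.022]
```

View pics/sc.png

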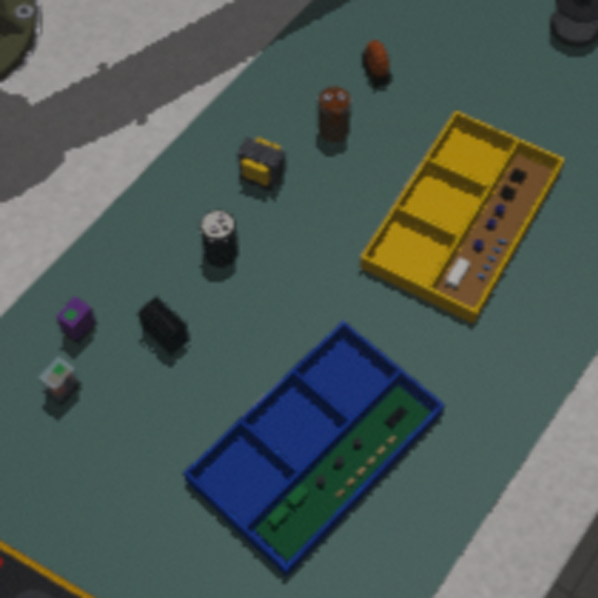

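View pics/sd.png

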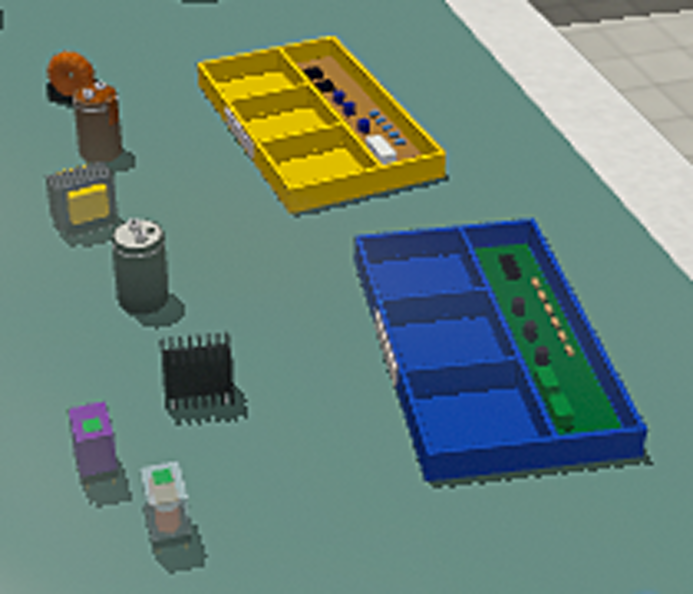

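```bash
cat >> h.py <<'E'
def tool(): 
    s=ctrl.get_state(); return np.array(s['position']),R.from_rotvec(s['tool_rot']).as_matrix()
def go(t,yaw=None,tilt=True):
    """tool-frame shift (cm) to world t; turn so that tool z is down and tool y has world angle yaw (mod pi), to be made first"""
    p,M=tool()
    cur=np.degrees(np.arctan2(M[1,1],M[0,1]))
    y=cur if yaw is None else yaw+180*round((cur-yaw)/180)
    a=np.radians(y); ty=np.array([np.cos(a),np.sin(a),0]); tz=np.array([0,0,-1.]); T=np.c_[np.cross(ty,tz),ty,tz]
    rv=R.from_matrix(M.T@T).as_rotvec()
    print('TCP',p.round(4),'yaw',cur.round(1),'turn',rv.round(4),'deg',np.degrees(np.linalg.norm(rv)).round(1),'then shift cm',(T.T@(np.array(t)-p)*100).round(2))
E
python3 - <<'E'
from h import *
s=cam('scene'); w=cam('wrist')
c=np.array([[-65,107],[65,107],[65,-107],[-65,-107]])/1000
for n,q in dict(blue=[(345,325),(442,407),(287,575),(187,478)],yel=[(457,113),(563,160),(475,322),(362,262)]).items():
    P=np.array([px2w(s,u/2.85+165,v/2.85+130,.022)[:2] for u,v in q])
    m=P.mean(0); A=(P-m); H=c.T@A; a=np.arctan2(H[0,1]-H[1,0],H[0,0]+H[1,1])
    r=np.array([[np.cos(a),-np.sin(a)],[np.sin(a),np.cos(a)]])
    print(n,m.round(4),np.degrees(a).round(1),'resid',(A-c@r.T).round(4).tolist())
    for y in (-.07,0,.07): print('  comp',y,(m+r@[-.026,y]).round(4))
p,M=tool(); print('cam in tool',M.T@(np.array(w['origin'])-p),'\n',M.T@rot(w['orientation']), 'tcp px',w2px(w,p))
go((.45,.12,.25),90)
E
```

```text
blue [ 0.6617 -0.1624] -6.8 resid [[0.0022, -0.0003], [-0.0037, -0.0017], [-0.0009, 0.0002], [0.0025, 0.0019]]
  comp -0.07 [ 0.6275 -0.2289]
  comp 0 [ 0.6358 -0.1593]
  comp 0.07 [ 0.6441 -0.0898]
yel [0.6353 0.1318] 6.4 resid [[0.0013, 0.0024], [-0.0035, 0.0012], [0.0004, -0.0045], [0.0018, 0.0009]]
  comp -0.07 [0.6173 0.0593]
  comp 0 [0.6095 0.1289]
  comp 0.07 [0.6016 0.1985]
cam in tool [ 0.08496975 -0.00060245 -0.16124946] 
 [[ 4.19853502e-04 -9.52043754e-01 -3.05961621e-01]
 [ 9.99999701e-01  5.98381819e-04 -4.89709450e-04]
 [ 6.49306695e-04 -3.05961324e-01  9.52043721e-01]] tcp px [285.90154556 270.8067919 ]
TCP [0.2596 0.5958 0.2223] yaw 66.5 turn [-4.000e-04  0.000e+00 -4.108e-01] deg 23.5 then shift cm [-19.04 -47.58  -2.77]
```

Call:
jog_arm:
  rows: "0 0 1 0 0 -0.137 0; 0 0 1 0 0 -0.137 0; 0 0 1 0 0 -0.137 0; -2.6 -5.1 0.6 0 0 0 0; -2.6 -5.1 0.6 0 0 0 0"
  force: 15

```text
time: 0.98
position: [0.3118, 0.4929, 0.18]
tool_rot: [-0.003, 3.142, -0.0]
ft_force: [0.6, -0.5, 0.8]
grip_width: 0.543
grip_force: 0.0
```

Call:
jog_arm:
  rows: "-2.6 -5.1 0.6 0 0 0 0; -2.6 -5.1 0.6 0 0 0 0; -2.6 -5.1 0.6 0 0 0 0; -2.6 -5.1 0.6 0 0 0 0; -2.6 -5.1 0.6 0 0 0 0"

```text
time: 1.6
position: [0.4424, 0.2373, 0.1508]
tool_rot: [-0.0, 3.141, 0.001]
ft_force: [-0.0, 0.4, -0.1]
grip_width: 0.502
grip_force: 0.0
```

```bash
python3 - <<'E'
from h import *
go((.446,.238,.15),90)
w=cam('wrist','w1.png'); 
E
```

```text
TCP [0.4424 0.2373 0.1508] yaw 90.0 turn [0.0007 0.001  0.0003] deg 0.1 then shift cm [-0.36  0.07  0.08]
```

View pics/w1.png

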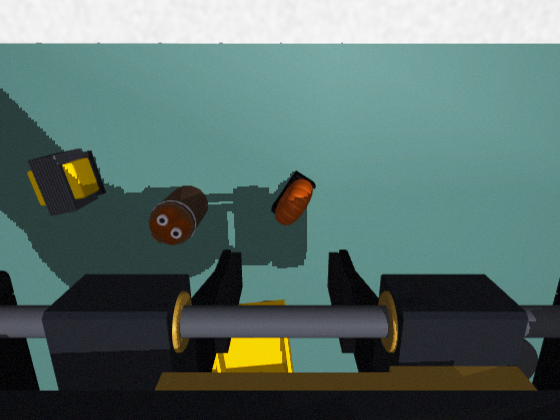

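```bash
cat >> h.py <<'E'
from scipy.optimize import minimize, differential_evolution
def fit(d,mask,pts,x0,rng=(.02,.02,90)):
    """pose x,y,yaw(deg) whose hull of pts best covers mask"""
    def cost(q):
        a=np.radians(q[2]); P=pts@np.array([[np.cos(a),np.sin(a),0],[-np.sin(a),np.cos(a),0],[0,0,1]])+[q[0],q[1],0]
        h=cv2.convexHull(np.array([w2px(d,p) for p in P]).astype(np.float32))
        m=np.zeros(mask.shape,np.uint8); cv2.fillConvexPoly(m,(h*16).astype(np.int32),1,shift=4)
        return 1-(m&mask).sum()/max(1,(m|mask).sum())
    r=differential_evolution(cost,[(x-b,x+b) for x,b in zip(x0,rng)],seed=1,popsize=12,maxiter=60,tol=1e-4)
    return r.x,r.fun
def ring():
    t=np.linspace(0,2*np.pi,24,endpoint=False)
    return np.array([[.021*np.cos(a),s*.009,.0236+.021*np.sin(a)] for a in t for s in (-1,1)])
def box(x,y,z0,z1): return np.array([[i*x/2,j*y/2,z] for i in (-1,1) for j in (-1,1) for z in (z0,z1)])
E
python3 - <<'E'
from h import *
d=cam('wrist'); im=d['img'].astype(int)
m=((im[...,2]>im[...,0]*1.6+10)).astype(np.uint8); k=np.zeros_like(m); k[165:235,262:325]=1; m&=k
print(m.sum(),cv2.boundingRect(m))
x,c=fit(d,m,ring(),(.445,.237,0)); print(x.round(4),c)
for q in [(301,171),(316,185),(273,208)]: print(px2w(d,*q,.008).round(4))
E
```

```text
1181 (287, 174, 38, 47)
[  0.4435   0.2438 -23.6443] 0.18099861303744802
[0.4254 0.2412 0.008 ]
[0.4379 0.2543 0.008 ]
[0.4587 0.2164 0.008 ]
```

```bash
python3 - <<'E'
from h import *
p,M=tool(); print(p)
d=cam('wrist'); im=d['img'].astype(int); print(d['origin'],d['orientation'])
for nm,I in (('new',im),('w1',cv2.imread('pics/w1.png').astype(int))):
    m=((I[...,2]>I[...,0]*1.6+10)).astype(np.uint8); k=np.zeros_like(m); k[150:240,240:360]=1; m&=k
    n,l,s,c=cv2.connectedComponentsWithStats(m); i=1+s[1:,4].argmax(); m=(l==i).astype(np.uint8); print(nm,s[i])
    x,c=fit(d,m,ring(),(.445,.237,0)); print(x.round(4),c)
print(tool()[0])
E
```

```text
[0.44470173 0.23155936 0.15026481]
[0.35939949 0.23259488 0.31154881] [2.06099334 2.04124248 0.31693733]
new [ 282  176   38   46 1160]
[  0.4443   0.2435 -22.7474] 0.182909604519774
w1 [ 275  178   38   47 1149]
[  0.446    0.2376 -23.3985] 0.16981132075471694
[0.4431694  0.23545501 0.15054173]
```

Call:
jog_arm:
  rows: "0 0 0 0 0 0 0;0 0 0 0 0 0 0;0 0 0 0 0 0 0;0 0 0 0 0 0 0"

```text
time: 2.25
position: [0.4414, 0.2396, 0.1506]
tool_rot: [-0.002, 3.142, -0.0]
ft_force: [0.1, 0.1, 0.1]
grip_width: 0.502
grip_force: 0.0
```

```bash
python3 - <<'E'
from h import *
print(tool()[0]);d=cam('wrist');d=cam('wrist'); print(tool()[0]); I=d['img'].astype(int)
m=((I[...,2]>I[...,0]*1.3+8)).astype(np.uint8); k=np.zeros_like(m); k[150:240,240:360]=1; m&=k
n,l,s,c=cv2.connectedComponentsWithStats(m); i=1+s[1:,4].argmax(); m=(l==i).astype(np.uint8); print(s[i])
x,c=fit(d,m,ring(),(.445,.237,-30),(.02,.02,60)); print(x.round(4),c)
im=d['img'].copy()
def draw(x,col):
    a=np.radians(x[2]); P=ring()@np.array([[np.cos(a),np.sin(a),0],[-np.sin(a),np.cos(a),0],[0,0,1]])+[x[0],x[1],0]
    h=cv2.convexHull(np.array([w2px(d,p) for p in P]).astype(np.float32)).astype(int); cv2.polylines(im,[h],True,col,1)
draw(x,(0,255,0))
c1=cv2.resize(im[140:250,20:350],None,fx=2.4,fy=2.4,interpolation=cv2.INTER_CUBIC)
c2=cv2.resize(im[160:240,250:350],None,fx=3.4,fy=3.4,interpolation=cv2.INTER_CUBIC); c3=cv2.resize(d['img'][160:240,250:350],None,fx=3.4,fy=3.4,interpolation=cv2.INTER_CUBIC)
o=np.zeros((550,800,3),np.uint8); o[:c1.shape[0],:c1.shape[1]]=c1; o[270:270+272,:340]=c2; o[270:270+272,350:690]=c3
cv2.imwrite('pics/c1.png',o)
E
```

```text
[0.44138594 0.23957191 0.15057194]
[0.44154546 0.23925279 0.15055107]
[ 272  179   39   47 1154]
[  0.4441   0.2436 -23.663 ] 0.1633986928104575
```

View pics/c1.png

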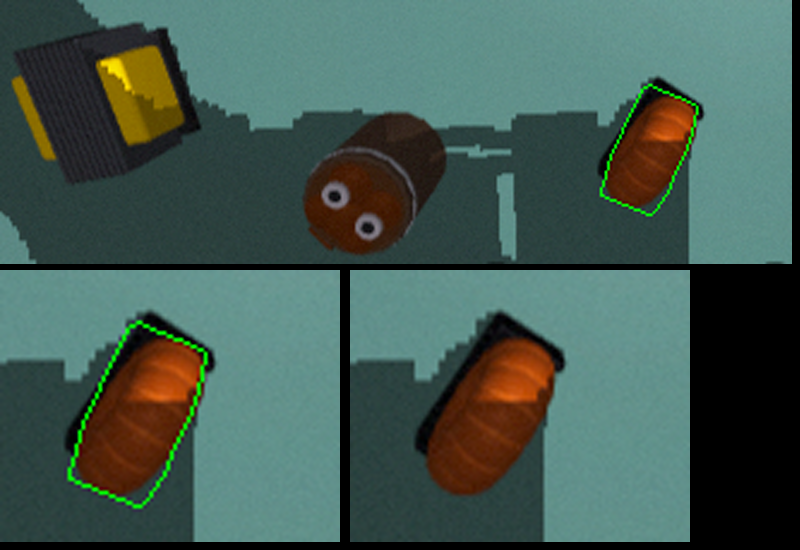

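```bash
cat >> h.py <<'E'
def torus(Rm=.0125,r=.0088):
    t=np.linspace(0,2*np.pi,24,endpoint=False)
    return np.array([[(Rm+r*np.cos(b))*np.cos(a),r*np.sin(b),.0236+(Rm+r*np.cos(b))*np.sin(a)] for a in t for b in t[::2]])
E
python3 - <<'E'
from h import *
d=cam('wrist'); print(tool()[0]); I=d['img'].astype(int)
m=((I[...,2]>I[...,0]*1.3+8)).astype(np.uint8); k=np.zeros_like(m); k[150:240,240:360]=1; m&=k
n,l,s,c=cv2.connectedComponentsWithStats(m); i=1+s[1:,4].argmax(); m=(l==i).astype(np.uint8)
x,c=fit(d,m,torus(),(.445,.237,-30),(.02,.02,60)); print(x.round(4),c)
for z in (.0,.006):
    P=[px2w(d,*q,z)[:2] for q in [(270,213),(293.5,173.2),(312.6,186.5)]]
    e=[P[0]-P[1],P[2]-P[1]]; print(z,[(np.linalg.norm(v).round(4),np.degrees(np.arctan2(v[1],v[0])).round(1)) for v in e],((P[0]+P[2])/2).round(4))
E
```

```text
[0.44159611 0.23915443 0.15057001]
[  0.444    0.2441 -32.7833] 0.02060085836909875
0.0 [(np.float64(0.043), np.float64(-29.7)), (np.float64(0.0211), np.float64(54.9))] [0.4489 0.2447]
0.006 [(np.float64(0.0421), np.float64(-29.7)), (np.float64(0.0207), np.float64(54.9))] [0.4472 0.2446]
```

Call:
jog_arm:
  rows: "0 0 1.5 0 0 0.144 0;0 0 1.5 0 0 0.144 0;0 0 1.5 0 0 0.144 0;0 0 1.5 0 0 0.144 0;0.1 0.5 1.5 0 0 0 0"

```text
time: 3.02
position: [0.4437, 0.2437, 0.0751]
tool_rot: [0.89, 3.013, 0.0]
ft_force: [0.6, -0.3, 0.4]
grip_width: 0.498
grip_force: 0.0
```

```bash
python3 - <<'E'
from h import *
cam('side');go((.444,.244,.022),57)
E
```

```text
TCP [0.4427 0.244  0.0731] yaw 57.2 turn [-0.002  -0.0011  0.0035] deg 0.2 then shift cm [-0.11  0.07  5.11]
```

Call:
jog_arm:
  rows: "0 0 2 0 0 0 0;0 0 2 0 0 0 0;0 0 1.1 0 0 0 0;0 0 0 0 0 0 0;0 0 0 0 0 0 0"

```text
time: 3.7
position: [0.4442, 0.2441, 0.0253]
tool_rot: [0.891, 3.012, 0.002]
ft_force: [0.1, -0.7, -0.3]
grip_width: 0.501
grip_force: 0.0
```

Call:
jog_arm:
  rows: "0 0 0 0 0 0 1;0 0 0 0 0 0 1;0 0 0 0 0 0 1;0 0 0 0 0 0 1;0 0 0 0 0 0 1"

```text
time: 4.32
position: [0.4436, 0.2438, 0.0247]
tool_rot: [0.892, 3.012, 0.0]
ft_force: [0.8, 0.4, 1.3]
grip_width: 0.206
grip_force: 15.0
```

Call:
jog_arm:
  rows: "0 0 -3 0 0 0 1;0 0 -4 0 0 0 1;-3.9 1.2 0 0 0 0 1;-3.9 1.2 0 0 0 0 1;-3.9 1.2 0 0 0 0 1"

```text
time: 4.95
position: [0.5623, 0.21, 0.0946]
tool_rot: [-0.891, -3.013, -0.0]
ft_force: [-0.5, -1.0, -1.4]
grip_width: 0.204
grip_force: 15.0
```

Call:
jog_arm:
  rows: "-3.9 1.2 0 0 0 0 1;0 0 0 0 0 0 1;0 0 0 0 0 0 1;0 0 0 0 0 0 1"

```text
time: 5.45
position: [0.5992, 0.2001, 0.0944]
tool_rot: [-0.889, -3.012, -0.0]
ft_force: [-0.2, -0.2, -0.3]
grip_width: 0.204
grip_force: 15.0
```

```bash
python3 - <<'E'
from h import *
cam('wrist','w2.png');go((.6016,.1985,.0275),57.2)
E
```

```text
TCP [0.5994 0.2    0.0946] yaw 57.1 turn [ 0.0002 -0.0008 -0.0016] deg 0.1 then shift cm [-0.27 -0.01  6.71]
```

View pics/w2.png

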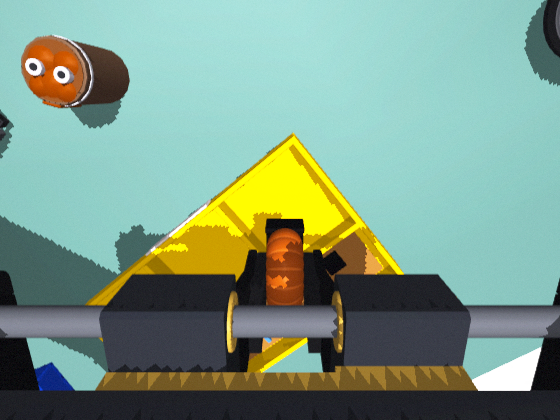

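Call:
jog_arm:
  rows: "-0.3 0 3 0 0 0 1;0 0 2 0 0 0 1;0 0 1.2 0 0 0 1;0 0 0.3 0 0 0 1;0 0 0.2 0 0 0 1"

```text
time: 6.12
position: [0.6035, 0.1976, 0.0281]
tool_rot: [0.892, 3.012, 0.001]
ft_force: [-0.2, 0.7, -0.3]
grip_width: 0.202
grip_force: 15.0
```

Call:
jog_arm:
  rows: "0 0 0 0 0 0 1;0 0 0 0 0 0 1;0 0 0 0 0 0 1"

```text
time: 6.5
position: [0.6033, 0.1975, 0.028]
tool_rot: [0.892, 3.012, 0.001]
ft_force: [0.7, 0.6, 0.1]
grip_width: 0.205
grip_force: 15.0
```

Call:
jog_arm:
  rows: "0 0 0.1 0 0 0 1;0 0 0 0 0 0 1;0 0 0 0 0 0 0.3;0 0 0 0 0 0 0.3;0 0 0 0 0 0 0.3"

```text
time: 7.12
position: [0.603, 0.1974, 0.0264]
tool_rot: [-0.892, -3.012, 0.0]
ft_force: [0.1, 0.2, -0.2]
grip_width: 0.343
grip_force: 0.0
```

Call:
jog_arm:
  rows: "0 0 -2 0 0 0 0.3;0 0 -4 0 0 0 0.3;0 0 -5 0 0 0 0;0 0 -1 0 0 -0.144 -0.4;0 0 0 0 0 -0.144 -0.4"

```text
time: 7.75
position: [0.6045, 0.1978, 0.1503]
tool_rot: [0.443, 3.106, 0.004]
ft_force: [-0.2, 0.5, -0.7]
grip_width: 0.606
grip_force: 0.0
```

```bash
python3 - <<'E'
from h import *
cam('side','s2.png');go((.45,.055,.15),74)
E
```

```text
TCP [0.604  0.1976 0.1493] yaw 74.0 turn [0.0022 0.0029 0.0003] deg 0.2 then shift cm [ 10.87 -17.95  -0.07]
```

Call:
jog_arm:
  rows: "0 0 0 0 0 -0.14 -0.4;0 0 0 0 0 -0.14 -0.4;1.7 -5 -0.8 0 0 0 -0.4;1.7 -5 -0.8 0 0 0 -0.4;1.7 -5 -0.8 0 0 0 -0.4"

```text
time: 8.43
position: [0.5505, 0.0461, 0.1718]
tool_rot: [0.016, 3.14, 0.0]
ft_force: [0.3, -0.1, 0.3]
grip_width: 0.7
grip_force: 0.0
```

Call:
jog_arm:
  rows: "1.7 -5 -0.8 0 0 0 -0.4;1.7 -5 -0.8 0 0 0 -0.4;1.7 -5 -0.8 0 0 0 -0.4;0 0 0 0 0 0 -0.4;0 0 0 0 0 0 -0.4"

```text
time: 9.05
position: [0.499, -0.1013, 0.1953]
tool_rot: [0.015, 3.14, 0.001]
ft_force: [-0.2, 0.5, 0.0]
grip_width: 0.702
grip_force: 0.0
```

Call:
jog_arm:
  rows: "0 0 0 0 0 0 -0.4;0 0 0 0 0 0 -0.4;0 0 0 0 0 0 -0.4"

```text
time: 9.43
position: [0.4988, -0.1011, 0.1943]
tool_rot: [-0.011, -3.141, -0.0]
ft_force: [-0.8, 0.3, 0.4]
grip_width: 0.699
grip_force: 0.0
```

```bash
python3 - <<'E'
from h import *
import pickle
d=cam('wrist','w3.png'); pickle.dump(d,open('w3.pkl','wb')); print(tool()[0])
o=np.zeros((600,800,3),np.uint8)
for i,q in enumerate([(.43,.054,.02),(.452,-.04,.03),(.47,-.153,.02),(.429,-.253,.02)]):
    u,v=w2px(d,q).astype(int); x0,y0=max(0,min(460,u-50)),max(0,v-37); print(i,x0,y0)
    c=d['img'][y0:y0+75,x0:x0+100]; c=cv2.resize(c,None,fx=4,fy=4,interpolation=cv2.INTER_CUBIC)
    a,b=(i//2)*300,(i%2)*400; o[a:a+c.shape[0],b:b+c.shape[1]]=c
cv2.imwrite('pics/c3.png',o)
E
```

```text
[ 0.49882196 -0.10131015  0.19438463]
0 405 73
1 302 100
2 179 119
3 67 74
```

View pics/c3.png

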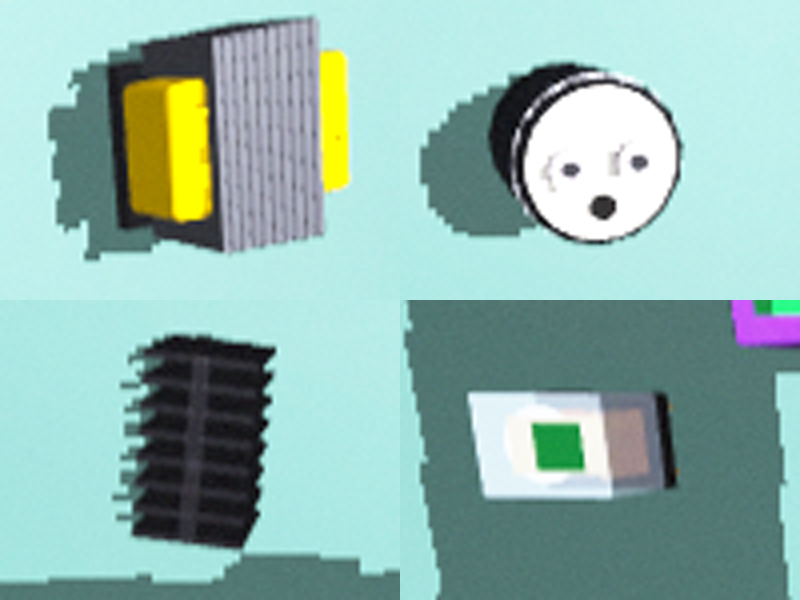

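```bash
python3 - <<'E'
from h import *
import pickle
d=pickle.load(open('w3.pkl','rb')); I=d['img'].astype(int)
def quad(n,cs,x0,y0,z,ox,oy):
    P=np.array([px2w(d,x0+(u-ox)/4,y0+(v-oy)/4,z)[:2] for u,v in cs]); 
    e=np.diff(np.r_[P,P[:1]],axis=0); print(n,P.mean(0).round(4),[(round(float(np.linalg.norm(v))*1000,1),round(float(np.degrees(np.arctan2(v[1],v[0]))),1)) for v in e])
quad('tr',[(211,37),(316,17),(324,236),(228,251)],405,73,.042,0,0)
quad('relay',[(469,393),(603,395),(613,498),(485,497)],67,74,.0425,400,300)
print('cap',px2w(d,302+202/4,100+158/4,.055).round(4))
m=(I.max(2)<75).astype(np.uint8); k=np.zeros_like(m); k[119:194,200:260]=1; m&=k; m=cv2.morphologyEx(m,cv2.MORPH_CLOSE,np.ones((7,7)))
print(m.sum(),cv2.boundingRect(m)); x,c=fit(d,m,box(.042,.025,.003,.04),(.47,-.153,0),(.02,.02,60)); print('hs',x.round(4),c)
go((.43,.055,.1),90)
E
```

```text
tr [0.4262 0.0575] [(21.4, 100.1), (45.3, 11.5), (20.5, -81.4), (44.8, -167.3)]
relay [ 0.4268 -0.2551] [(28.0, 88.8), (21.1, -2.7), (27.3, -90.8), (21.2, 179.1)]
cap [ 0.4508 -0.0448  0.055 ]
1563 (212, 128, 36, 53)
hs [ 0.4672 -0.1525 -9.5072] 0.0784198113207547
TCP [ 0.4988 -0.1013  0.1944] yaw 89.6 turn [-0.     -0.0003 -0.0069] deg 0.4 then shift cm [ 6.88 15.63  9.44]
```

Call:
jog_arm:
  rows: "0 0 3 0 0 0.08 0;0 0 3 0 0 0.079 0;1.1 -2.8 2.7 0 0 0 0;1.2 -2.8 2.7 0 0 0 0;0 0 0 0 0 0 0"

```text
time: 10.1
position: [0.4636, -0.1549, 0.0784]
tool_rot: [-0.268, -3.125, 0.0]
ft_force: [-0.2, 0.7, 0.6]
grip_width: 0.501
grip_force: 0.0
```

Call:
jog_arm:
  rows: "0 0 0 0 0 0 0;0 0 0 0 0 0 0;0 0 0 0 0 0 0"

```text
time: 10.48
position: [0.4677, -0.1526, 0.0812]
tool_rot: [0.259, 3.129, 0.0]
ft_force: [0.1, 0.7, 0.5]
grip_width: 0.497
grip_force: 0.0
```

```bash
python3 - <<'E'
from h import *
d=cam('wrist','w4.png');go((.4672,-.1525,.0215),80.5)
I=d['img'].astype(int); u,v=w2px(d,(.4672,-.1525,.02)); print(u,v)
E
```

```text
TCP [ 0.4675 -0.1526  0.0811] yaw 80.5 turn [0.0002 0.0012 0.0003] deg 0.1 then shift cm [0.03 0.01 5.96]
285.3711720033201 226.49998693469973
```

View pics/w4.png

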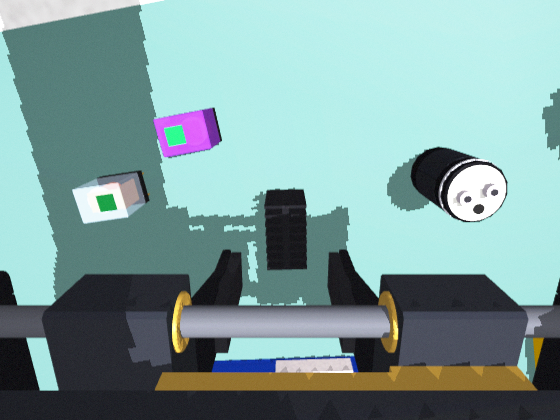

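Call:
jog_arm:
  rows: "0 0 2.5 0 0 0 0;0 0 2.3 0 0 0 0;0 0 1.1 0 0 0 0;0 0 0 0 0 0 0;0 0 0 0 0 0 0"

```text
time: 11.15
position: [0.4675, -0.1533, 0.0224]
tool_rot: [0.261, 3.129, -0.0]
ft_force: [0.4, 0.6, 0.8]
grip_width: 0.503
grip_force: 0.0
```

Call:
jog_arm:
  rows: "0 0 0 0 0 0 1;0 0 0 0 0 0 1;0 0 0 0 0 0 1;0 0 0 0 0 0 1;0 0 0 0 0 0 1"

```text
time: 11.78
position: [0.4671, -0.1532, 0.0219]
tool_rot: [0.262, 3.13, 0.0]
ft_force: [-1.4, 0.4, 2.8]
grip_width: 0.286
grip_force: 15.0
```

Call:
jog_arm:
  rows: "0 0 -3 0 0 0 1;0 0 -4 0 0 0 1;-4.2 -1.2 0 0 0 0 1;-4.3 -1.2 0 0 0 0 1;-4.3 -1.2 0 0 0 0 1"

```text
time: 12.4
position: [0.5881, -0.2103, 0.0913]
tool_rot: [-0.261, -3.131, -0.0]
ft_force: [-0.7, -0.3, -1.2]
grip_width: 0.286
grip_force: 15.0
```

Call:
jog_arm:
  rows: "-4.3 -1.2 0 0 0 0 1;0 0 0 0 0 0 1;0 0 0 0 0 0 1;0 0 0 0 0 0 1;0 0 0 0 0 0 1"

```text
time: 13.02
position: [0.6269, -0.2285, 0.0921]
tool_rot: [0.261, 3.13, 0.001]
ft_force: [0.3, -0.5, -0.2]
grip_width: 0.284
grip_force: 15.0
```

```bash
python3 - <<'E'
from h import *
cam('wrist','w5.png');go((.6275,-.2289,.0249),80.5)
E
```

```text
TCP [ 0.6271 -0.2285  0.0921] yaw 80.5 turn [ 0.0006  0.0006 -0.0008] deg 0.1 then shift cm [-0.05 -0.03  6.72]
```

Call:
jog_arm:
  rows: "0 0 3 0 0 0 1;0 0 2 0 0 0 1;0 0 1.2 0 0 0 1;0 0 0.3 0 0 0 1;0 0 0.2 0 0 0 1"

```text
time: 13.7
position: [0.6279, -0.2292, 0.025]
tool_rot: [0.262, 3.13, -0.0]
ft_force: [0.7, 0.9, -0.1]
grip_width: 0.287
grip_force: 15.0
```

Call:
jog_arm:
  rows: "0 0 0 0 0 0 1;0 0 0 0 0 0 1;0 0 0 0 0 0 1"

```text
time: 14.08
position: [0.6277, -0.229, 0.025]
tool_rot: [0.262, 3.13, -0.0]
ft_force: [0.5, 0.4, 0.4]
grip_width: 0.281
grip_force: 15.0
```

Call:
jog_arm:
  rows: "0 0 0.1 0 0 0 1;0 0 0 0 0 0 1;0 0 0 0 0 0 0.1;0 0 0 0 0 0 0.1;0 0 0 0 0 0 0.1"

```text
time: 14.7
position: [0.6273, -0.2289, 0.0233]
tool_rot: [-0.262, -3.13, -0.0]
ft_force: [-1.1, -0.3, 0.2]
grip_width: 0.442
grip_force: 0.0
```

Call:
jog_arm:
  rows: "0 0 -2 0 0 0 0.1;0 0 -4 0 0 0 0;0 0 -4 0 0 -0.07 0;0 0 -1 0 0 -0.075 0;5 -0.8 0 0 0 0 0"

```text
time: 15.32
position: [0.5809, -0.2347, 0.1363]
tool_rot: [0.027, 3.136, -0.002]
ft_force: [-0.6, -1.0, 0.2]
grip_width: 0.5
grip_force: 0.0
```

Call:
jog_arm:
  rows: "5 -0.8 0 0 0 0 0;5 -0.7 2 0 0 0 0;5 -0.7 3 0 0 0 0;0 0 0 0 0 0 0;0 0 0 0 0 0 0"

```text
time: 15.95
position: [0.4281, -0.255, 0.0851]
tool_rot: [0.035, 3.138, -0.001]
ft_force: [-0.1, -0.0, 0.8]
grip_width: 0.501
grip_force: 0.0
```

Call:
jog_arm:
  rows: "0 0 0 0 0 0 0;0 0 0 0 0 0 0;0 0 0 0 0 0 0"

```text
time: 16.32
position: [0.4275, -0.2546, 0.0838]
tool_rot: [0.033, 3.141, -0.001]
ft_force: [-0.4, -0.2, 0.2]
grip_width: 0.502
grip_force: 0.0
```

```bash
python3 - <<'E'
from h import *
d=cam('wrist','w6.png');go((.4268,-.2551,.022),88.8)
E
```

```text
TCP [ 0.4273 -0.2546  0.0837] yaw 88.8 turn [-0.0002  0.0001 -0.0004] deg 0.0 then shift cm [ 0.05 -0.05  6.17]
```

View pics/w6.png

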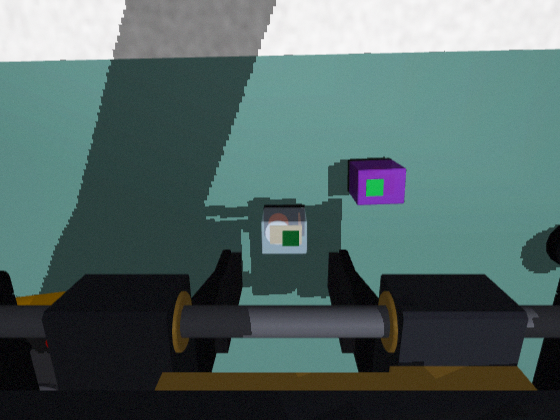

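Call:
jog_arm:
  rows: "0 0 2.7 0 0 0 0;0 0 2.4 0 0 0 0;0 0 1.1 0 0 0 0;0 0 0 0 0 0 0;0 0 0 0 0 0 0"

```text
time: 17.0
position: [0.4275, -0.255, 0.0224]
tool_rot: [0.034, 3.14, -0.001]
ft_force: [0.4, 0.0, 0.7]
grip_width: 0.498
grip_force: 0.0
```

Call:
jog_arm:
  rows: "0 0 0 0 0 0 1;0 0 0 0 0 0 1;0 0 0 0 0 0 1;0 0 0 0 0 0 1;0 0 0 0 0 0 1"

```text
time: 17.62
position: [0.4272, -0.2547, 0.022]
tool_rot: [0.034, 3.141, -0.0]
ft_force: [-0.3, 0.8, 5.2]
grip_width: 0.32
grip_force: 15.0
```

Call:
jog_arm:
  rows: "0 0 -4 0 0 0 1;0 0 -5 0 0 0 1;-2.6 4.5 0 0 0 0 1;-2.6 4.5 0 0 0 0 1;-2.6 4.5 0 0 0 0 1"

```text
time: 18.25
position: [0.5082, -0.1199, 0.1114]
tool_rot: [0.035, 3.141, 0.0]
ft_force: [-0.9, -0.6, -0.6]
grip_width: 0.321
grip_force: 15.0
```

Call:
jog_arm:
  rows: "-2.6 4.5 0 0 0 0 1;-2.6 4.6 0 0 0 0 1;-2.6 4.6 0 0 0 0 1;-2.7 4.6 0 0 0 0 1;0 0 3 0 0 0 1"

```text
time: 18.88
position: [0.6199, 0.0662, 0.0826]
tool_rot: [0.022, 3.136, 0.006]
ft_force: [-0.3, -0.8, 0.5]
grip_width: 0.322
grip_force: 15.0
```

Call:
jog_arm:
  rows: "0 0 0 0 0 0 1;0 0 0 0 0 0 1;0 0 0 0 0 0 1;0 0 0 0 0 0 1"

```text
time: 19.38
position: [0.6172, 0.0589, 0.0827]
tool_rot: [0.036, 3.14, 0.001]
ft_force: [-0.6, 0.0, 0.2]
grip_width: 0.32
grip_force: 15.0
```

```bash
python3 - <<'E'
from h import *
d=cam('wrist','w7.png');go((.6173,.0593,.025),88.8)
E
```

```text
TCP [0.6171 0.059  0.0825] yaw 88.7 turn [ 0.0004  0.0014 -0.0016] deg 0.1 then shift cm [-0.02  0.03  5.75]
```

View pics/w7.png

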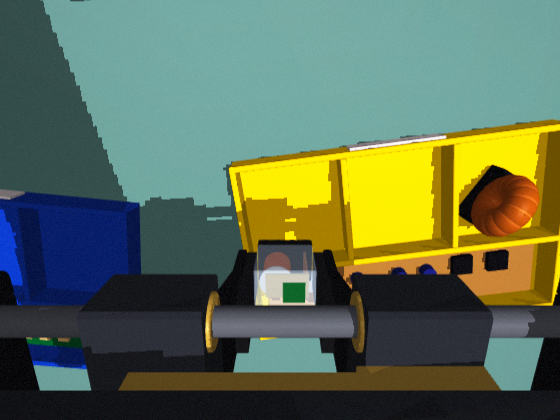

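```bash
python3 - <<'E'
from h import *
d=cam('wrist')
P=[px2w(d,*q,.022) for q in [(232,165),(558,122)]]; print(P, 'expected outer corners:')
a=np.radians(6.4); r=np.array([[np.cos(a),-np.sin(a)],[np.sin(a),np.cos(a)]])
for c in [(-.065,-.107),(-.065,.107),(-.026,-.07)]: w=np.r_[np.array([.6353,.1318])+r@c,.022]; print(w.round(4),w2px(d,w))
E
```

```text
[array([0.57428082, 0.02655327, 0.022     ]), array([0.55236632, 0.22533743, 0.022     ])] expected outer corners:
[0.5826 0.0182 0.022 ] [219.7681338  178.29561858]
[0.5588 0.2309 0.022 ] [564.91043782 132.57149296]
[0.6173 0.0593 0.022 ] [285.71365285 227.957816  ]
```

Call:
jog_arm:
  rows: "0.7 0.6 2 0 0 0 1;0 0 2 0 0 0 1;0 0 1.2 0 0 0 1;0 0 0.3 0 0 0 1;0 0 0.2 0 0 0 1"

```text
time: 20.1
position: [0.61, 0.0651, 0.025]
tool_rot: [-0.035, -3.141, 0.0]
ft_force: [-3.3, 0.2, 8.1]
grip_width: 0.32
grip_force: 15.0
```

Call:
jog_arm:
  rows: "0 0 0 0 0 0 1;0 0 0 0 0 0 1;0 0 0 0 0 0 1"

```text
time: 20.48
position: [0.6104, 0.0656, 0.0251]
tool_rot: [0.034, 3.14, 0.0]
ft_force: [0.1, -0.0, 1.0]
grip_width: 0.319
grip_force: 15.0
```

Call:
jog_arm:
  rows: "0 0 0 0 0 0 0.1;0 0 0 0 0 0 0.1;0 0 0 0 0 0 0.1;0 0 -2 0 0 0 0.1;0 0 -4 0 0 0 0.1"

```text
time: 21.1
position: [0.6086, 0.0654, 0.0847]
tool_rot: [-0.034, -3.138, 0.001]
ft_force: [1.7, -0.6, 0.9]
grip_width: 0.451
grip_force: 0.0
```

Call:
jog_arm:
  rows: "0 0 -3 0 0 -0.107 -0.4;0 0 0 0 0 -0.106 -0.4;4.5 0.6 0 0 0 0 -0.4;4.5 0.7 0 0 0 0 -0.4;4.6 0.7 1 0 0 0 -0.4"

```text
time: 21.72
position: [0.4725, 0.0594, 0.1065]
tool_rot: [-0.299, 3.124, 0.001]
ft_force: [-0.5, 0.8, -0.2]
grip_width: 0.692
grip_force: 0.0
```

Call:
jog_arm:
  rows: "4.6 0.7 2 0 0 0 -0.4;0 0 0 0 0 0 -0.4;0 0 0 0 0 0 -0.4;0 0 0 0 0 0 -0.4;0 0 0 0 0 0 -0.4"

```text
time: 22.35
position: [0.4273, 0.0576, 0.0852]
tool_rot: [-0.299, 3.126, 0.0]
ft_force: [0.0, -0.6, 0.5]
grip_width: 0.7
grip_force: 0.0
```

```bash
python3 - <<'E'
from h import *
d=cam('wrist','w8.png');go((.4262,.0575,.021),101)
E
```

```text
TCP [0.427  0.0575 0.085 ] yaw 100.9 turn [-0.0001  0.0009 -0.0011] deg 0.1 then shift cm [0.08 0.02 6.4 ]
```

View pics/w8.png

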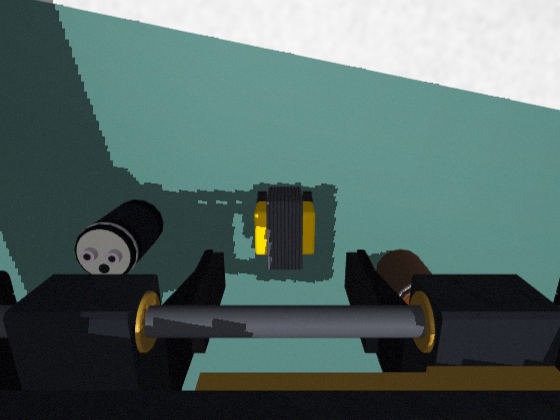

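Call:
jog_arm:
  rows: "0.1 0 2.7 0 0 0 -0.4;0 0 2.5 0 0 0 -0.4;0 0 1.2 0 0 0 -0.4;0 0 0 0 0 0 -0.4;0 0 0 0 0 0 -0.4"
  force: 25

```text
time: 23.02
position: [0.4259, 0.0574, 0.0213]
tool_rot: [-0.3, 3.126, 0.0]
ft_force: [-0.4, -0.2, -0.3]
grip_width: 0.7
grip_force: 0.0
```

Call:
jog_arm:
  rows: "0 0 0 0 0 0 1;0 0 0 0 0 0 1;0 0 0 0 0 0 1;0 0 0 0 0 0 1;0 0 0 0 0 0 1"

```text
time: 23.65
position: [0.4253, 0.0573, 0.0208]
tool_rot: [-0.3, 3.127, 0.0]
ft_force: [-0.7, -0.7, 3.4]
grip_width: 0.438
grip_force: 25.0
```

```bash
python3 - <<'E'
from h import *
# blue tray floor check from heatsink-carry wrist image w7-like: use scene-fit corners vs side camera
d=cam('side'); s=cam('scene')
for n,m,a0 in (('blue',(.6617,-.1624),-6.8),('yel',(.6353,.1318),6.4)):
    a=np.radians(a0); r=np.array([[np.cos(a),-np.sin(a)],[np.sin(a),np.cos(a)]])
    for c in [(-.065,.107),(.065,.107),(.065,-.107),(-.065,-.107)]:
        w=np.r_[np.array(m)+r@c,.022]; print(n,c,'sideview crop px',((w2px(d,w)-[200,160])*3.3).round(0))
# side crop picks
for n,q in dict(blue=[(356,240),(535,222),(645,432),(425,458)],yel=[(199,64),(333,38),(445,160),(290,188)]).items():
    P=np.array([px2w(d,u/3.3+200,v/3.3+160,.022)[:2] for u,v in q]); print(n,P.round(4).tolist(),P.mean(0).round(4))
E
```

```text
blue (-0.065, 0.107) sideview crop px [361. 239.]
blue (0.065, 0.107) sideview crop px [540. 220.]
blue (0.065, -0.107) sideview crop px [659. 433.]
blue (-0.065, -0.107) sideview crop px [438. 459.]
yel (-0.065, 0.107) sideview crop px [202.  65.]
yel (0.065, 0.107) sideview crop px [339.  38.]
yel (0.065, -0.107) sideview crop px [454. 156.]
yel (-0.065, -0.107) sideview crop px [297. 193.]
blue [[0.606, -0.0491], [0.7344, -0.0645], [0.7064, -0.2735], [0.5777, -0.258]] [ 0.6561 -0.1613]
yel [[0.557, 0.2342], [0.6826, 0.2463], [0.7036, 0.0296], [0.5797, 0.0266]] [0.6307 0.1342]
```

Call:
jog_arm:
  rows: "0 0 -4 0 0 0 1;0 0 -4.5 0 0 0 1;-3.6 -3.7 0 0 0 0 1;-3.6 -3.7 0 0 0 0 1;-3.7 -3.7 0 0 0 0 1"

```text
time: 24.38
position: [0.5539, -0.0317, 0.1051]
tool_rot: [0.301, -3.127, -0.0]
ft_force: [-0.1, 1.1, -1.0]
grip_width: 0.437
grip_force: 25.0
```

Call:
jog_arm:
  rows: "-3.7 -3.7 0 0 0 0 1;-3.7 -3.7 0 0 0 0 1;0 0 2.5 0 0 0 1;0 0 0 0 0 0 1;0 0 0 0 0 0 1"

```text
time: 25.0
position: [0.6394, -0.0889, 0.0805]
tool_rot: [0.301, -3.126, -0.001]
ft_force: [-0.6, -0.0, -2.2]
grip_width: 0.436
grip_force: 25.0
```

Call:
jog_arm:
  rows: "0 0 0 0 0 0 1;0 0 0 0 0 0 1;0 0 0 0 0 0 1"

```text
time: 25.38
position: [0.6401, -0.0894, 0.0812]
tool_rot: [-0.3, 3.126, 0.0]
ft_force: [0.5, -0.0, -1.4]
grip_width: 0.432
grip_force: 25.0
```

```bash
python3 - <<'E'
from h import *
d=cam('wrist','w9.png');go((.640,-.089,.0238),101)
# outer blue rim in wrist image vs expectation
I=d['img'].astype(int); m=((I[...,0]>I[...,2]*2+30)&(I[...,0]>I[...,1]*1.5)).astype(np.uint8); m[250:]=0
n,l,s,c=cv2.connectedComponentsWithStats(m); i=1+s[1:,4].argmax(); q=cv2.convexHull(np.argwhere(l==i)[:,::-1].astype(np.int32)); q=cv2.approxPolyDP(q,4,True)[:,0]
for u in q: print(u,px2w(d,*u,.022).round(4))
E
```

```text
TCP [ 0.64   -0.0894  0.081 ] yaw 101.0 turn [-0.      0.0008 -0.0005] deg 0.1 then shift cm [-0.01  0.04  5.72]
[364 189] [ 0.604  -0.0452  0.022 ]
[340 249] [ 0.6474 -0.0503  0.022 ]
[  6 249] [ 0.6903 -0.2709  0.022 ]
[22 79] [ 0.578  -0.2571  0.022 ]
[45 79] [ 0.5754 -0.244   0.022 ]
[348 178] [ 0.599 -0.057  0.022]
```

Call:
jog_arm:
  rows: "0.3 0 2 0 0 0 1;0 0 2 0 0 0 1;0 0 1.2 0 0 0 1;0 0 0.3 0 0 0 1;0 0 0.2 0 0 0 1"

```text
time: 26.05
position: [0.6371, -0.0902, 0.0239]
tool_rot: [-0.3, 3.127, 0.0]
ft_force: [-3.1, 1.2, 5.1]
grip_width: 0.432
grip_force: 25.2
```

Call:
jog_arm:
  rows: "0 0 0 0 0 0 1;0 0 0 0 0 0 1;0 0 0 0 0 0 1"

```text
time: 26.42
position: [0.6373, -0.0902, 0.024]
tool_rot: [-0.3, 3.126, -0.0]
ft_force: [0.5, -0.8, -0.5]
grip_width: 0.431
grip_force: 25.1
```

Call:
jog_arm:
  rows: "0 0 0 0 0 0 -0.2;0 0 0 0 0 0 -0.2;0 0 0 0 0 0 -0.2;0 0 -2 0 0 0 -0.2;0 0 -4 0 0 0 -0.2"

```text
time: 27.05
position: [0.6354, -0.0909, 0.0832]
tool_rot: [0.299, -3.124, 0.001]
ft_force: [0.5, 0.1, 0.0]
grip_width: 0.597
grip_force: 0.0
```

Call:
jog_arm:
  rows: "0 0 -4 0 0 0.155 -0.4;0 0 0 0 0 0.155 -0.4;4.7 0.5 0 0 0 0 -0.4;4.8 0.5 0 0 0 0 -0.4;4.8 0.6 0 0 0 0 -0.4"

```text
time: 27.68
position: [0.4956, -0.0581, 0.1244]
tool_rot: [0.188, 3.135, -0.001]
ft_force: [0.5, -0.8, 1.7]
grip_width: 0.697
grip_force: 0.0
```

Call:
jog_arm:
  rows: "4.8 0.6 1 0 0 0 -0.4;0 0 1.5 0 0 0 -0.4;0 0 0 0 0 0 -0.4;0 0 0 0 0 0 -0.4;0 0 0 0 0 0 -0.4"

```text
time: 28.3
position: [0.451, -0.0462, 0.0991]
tool_rot: [0.187, 3.135, -0.001]
ft_force: [-0.9, 0.6, 0.6]
grip_width: 0.701
grip_force: 0.0
```

```bash
python3 - <<'E'
from h import *
d=cam('wrist','w10.png');go((.4508,-.0448,.026),83)
I=d['img'].astype(int); u,v=w2px(d,(.4508,-.0448,.058)).astype(int); print('exp',u,v)
m=((I.min(2)>190)).astype(np.uint8); k=np.zeros_like(m); k[max(0,v-60):min(255,v+60),u-60:u+60]=1; m=cv2.morphologyEx(m&k,cv2.MORPH_CLOSE,np.ones((15,15)))
n,l,s,c=cv2.connectedComponentsWithStats(m); i=1+s[1:,4].argmax(); x,y,w,h,_=s[i]; print(s[i],px2w(d,x+w/2,y+h/2,.055).round(4))
E
```

```text
TCP [ 0.4508 -0.0461  0.0989] yaw 83.2 turn [-0.0004  0.0007  0.0029] deg 0.2 then shift cm [0.02 0.12 7.29]
exp 287 238
[258 209  38  46 708] [ 0.447  -0.0509  0.055 ]
```

Call:
jog_arm:
  rows: "0 0.1 2.7 0 0 0 -0.4;0 0 2.6 0 0 0 -0.4;0 0 2 0 0 0 -0.4;0 0 0 0 0 0 -0.4;0 0 0 0 0 0 -0.4"
  force: 18

```text
time: 28.98
position: [0.4508, -0.0448, 0.0263]
tool_rot: [0.187, 3.135, -0.0]
ft_force: [0.3, -0.3, 1.0]
grip_width: 0.705
grip_force: 0.0
```

Call:
jog_arm:
  rows: "0 0 0 0 0 0 1;0 0 0 0 0 0 1;0 0 0 0 0 0 1;0 0 0 0 0 0 1;0 0 0 0 0 0 1"

```text
time: 29.6
position: [0.4502, -0.0447, 0.0258]
tool_rot: [0.186, 3.136, 0.0]
ft_force: [-0.1, 0.3, 2.9]
grip_width: 0.399
grip_force: 18.0
```

Call:
jog_arm:
  rows: "0 0 -4 0 0 0 1;0 0 -5 0 0 0 1;-4.7 -2.3 0 0 0 0 1;-4.7 -2.3 0 0 0 0 1;-4.8 -2.3 0 0 0 0 1"

```text
time: 30.22
position: [0.5841, -0.1305, 0.1156]
tool_rot: [0.185, 3.136, 0.001]
ft_force: [0.4, 0.2, -0.6]
grip_width: 0.398
grip_force: 18.0
```

Call:
jog_arm:
  rows: "-4.8 -2.3 0 0 0 0 1;0 0 2 0 0 0 1;0 0 0 0 0 0 1;0 0 0 0 0 0 1;0 0 0 0 0 0 1"

```text
time: 30.85
position: [0.6277, -0.1578, 0.0966]
tool_rot: [0.185, 3.135, 0.001]
ft_force: [-0.2, 0.7, -0.8]
grip_width: 0.397
grip_force: 18.0
```

```bash
python3 - <<'E'
from h import *
cam('side');cam('side');go((.628,-.1588,.0288),83.2)
E
```

```text
TCP [ 0.6279 -0.1581  0.0966] yaw 83.2 turn [0.0006 0.0015 0.0005] deg 0.1 then shift cm [-0.02 -0.07  6.78]
```

Call:
jog_arm:
  rows: "0 -0.1 3 0 0 0 1;0 0 2 0 0 0 1;0 0 1.2 0 0 0 1;0 0 0.4 0 0 0 1;0 0 0.2 0 0 0 1"

```text
time: 31.58
position: [0.6277, -0.1595, 0.0289]
tool_rot: [-0.187, -3.136, -0.001]
ft_force: [-4.9, 1.8, 11.6]
grip_width: 0.396
grip_force: 18.0
```

Call:
jog_arm:
  rows: "0 0 0 0 0 0 1;0 0 0 0 0 0 1;0 0 0 0 0 0 1"

```text
time: 31.95
position: [0.6282, -0.1597, 0.0289]
tool_rot: [0.186, 3.135, 0.0]
ft_force: [-3.0, 0.7, 6.1]
grip_width: 0.399
grip_force: 18.0
```

Call:
jog_arm:
  rows: "0 0 0 0 0 0 -0.05;0 0 0 0 0 0 -0.05;0 0 0 0 0 0 -0.05;0 0 -2 0 0 0 -0.05;0 0 -4 0 0 0 -0.05"

```text
time: 32.58
position: [0.6265, -0.1593, 0.0875]
tool_rot: [-0.186, -3.133, -0.0]
ft_force: [1.0, 0.1, 0.5]
grip_width: 0.529
grip_force: 0.0
```

Call:
jog_arm:
  rows: "0 0 -5 0 0 0 0;-1.5 4 -4 0 0 0 0;-1.5 4 -4 0 0 0 0;-1.5 4 -3 0 0 0 0;-1.5 4 -1 0 0 0 0"

```text
time: 33.2
position: [0.7078, -0.0069, 0.2626]
tool_rot: [0.187, 3.13, 0.001]
ft_force: [0.3, -0.5, -0.6]
grip_width: 0.5
grip_force: 0.0
```

Call:
jog_arm:
  rows: "0 0 0 0 0 0 0;0 0 0 0 0 0 0;0 0 0 0 0 0 0;0 0 0 0 0 0 0"

```text
time: 33.7
position: [0.7057, -0.0093, 0.2576]
tool_rot: [-0.19, -3.136, 0.0]
ft_force: [-0.2, -0.9, -0.3]
grip_width: 0.5
grip_force: 0.0
```

```bash
python3 - <<'E'
from h import *
d=cam('wrist'); s=cam('side')
A=cv2.resize(d['img'][:270],(800,386)); B=cv2.resize(s['img'][140:320,190:560],(411,200)); C=cv2.resize(cam('scene')['img'][130:340,165:505],(324,200))
o=np.zeros((590,800,3),np.uint8); o[:386]=A; o[388:588,:411]=B; o[388:588,420:744]=C; cv2.imwrite('pics/end.png',o); print(tool()[0])
E
```

```text
[ 0.70594799 -0.00845319  0.25759573]
```

View pics/end.png

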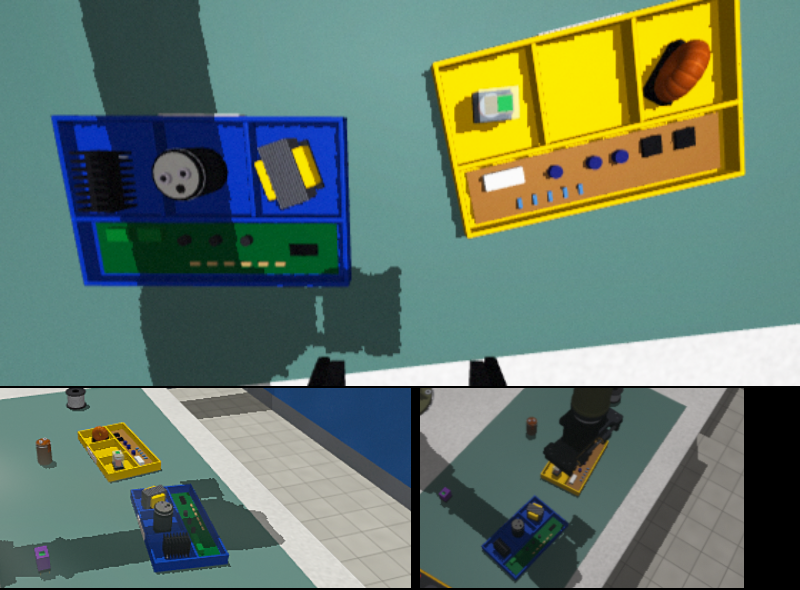

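```bash
python3 -c "
from bench import ticket; print(ticket.close_job())"
```

```text
the job is handed in; nothing more can be done
None
```

I handed the job in after about 34 s of robot time: the good capacitor, transformer and heatsink are in separate compartments of the blue tray, and the relay and choke in separate compartments of the yellow one. The last picture shows all five parts upright; the leaking capacitor, multimeter and solder reel were never touched, and the hand-in gave no pass/fail result.

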